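# Lock a well plate into its holder

### The arm

A 6-joint arm with a two-finger parallel gripper is mounted at the origin on a cart in front of the work surface, level with it; the furniture and walls round the work are solid. World frame = base frame: x ahead of the robot, y to its left, z up, the work surface at z = 0. Lengths are in m, angles in degrees, forces in N, time in s.
With the tool pointing down it reaches from about 0.3 to 0.75 m from the base axis. Payload 8.5 kg.
Tool frame: the origin (TCP) lies on the centre line of the jaws, within the pads' length; the fingertips stand 17 mm ahead of it and the grasp point (between the pads) lies 2 mm behind it (env.tip_extent is the distance from the TCP to the fingertips, in m); z points along the fingers, y is the direction in which the jaws open and shut (so a half turn about z gives the same grasp; the last joint's range is limited). The gripper opens to 85 mm and grips with 20 to 120 N. Pads are 22 mm wide; open, the fingers measure 114 mm over their backs; the gripper's body (76 mm by 85 mm) begins 54 mm behind the grasp point. The pads swing forward as they close: fully open they stand 13 mm farther back than shut.
Start: joints at [56.591, 21.807, 74.336, -0, 83.858, -12.336], TCP at [0.198, 0.513, 0.248] pointing down, gripper open.
Joint ranges: [-178.18, 178.18], [-50.72, 133.34], [12.68, 142.11], [-81.47, 261.47], [9.98, 163.14], [-165.26, 165.26]. Speed limits (degrees/s): [136.94, 136.94, 180, 180, 180, 180].

### API

Orientations are given as a 3x3 rotation matrix whose columns are the frame's x, y, z axes.
In Python, from rig import telemetry, get_image, camera_params, close_job, env gives the robot as it stands.
- The arm moves only by the tool apply_moves, never from a script. Its argument "motion" is a list of rows, each an object of numbers: "tx", "ty", "tz": the shift along the tool's x, y, z in cm; "turn": the turn about the tool's z in degrees; "jaw": the gripper's target within -1 to 1 (fully open at 1, half-way at 0, shut at -1). In form: [{"tx": .., "ty": .., "tz": .., "turn": .., "jaw": ..}, ...]. A call has 1 to 5 rows; each row is the pose to reach, as a shift and turn from the pose measured when the call began, along the tool's axes at that moment; what a row does not reach only later rows make up. A row lasts 1/12 s, in which the tool goes at most 41.7 mm and 7.16 degrees, less where a joint would pass 70% of its speed; a pose out of reach is approached as far as the arm can. A call with a gripper value outside its range is refused whole. The fingers move at their own pace and stop on an object; "squeeze" is the grip in N (left out, the last holds). Time passes only in rows, so rows that repeat a pose let the fingers close. It gives the time, the measured TCP pose, the force and the opening at its end, in the units of the state.
- telemetry.observe(): the state, without advancing time (a new reading comes with each control period).
- get_image(name): name is "side" or "top"; returns (picture, depth): 400x640x3 uint8, red, green, blue; 400x640 float32, m along the optical axis (not along the pixel's ray), 0 where there is no reading.
- camera_params(name): a dict with "fx", "fy", "cx", "cy" (pixels), "D" ([k1, k2, p1, p2, k3] as OpenCV has them; the pictures are not rectified), "rvec" (rotation vector, rad) and "tvec" (3), from world to camera coordinates, as OpenCV has them. Camera axes: x right, y down, z forward; pixel columns grow to the right and rows downward; lengths in m; the calibration is good to about 2 mm. A picture is of the moment at which its call begins. camera_params takes no time and is no camera call.
- close_job(): hands the job in, once; it reports no verdict.
The state is a dict: "time_s": time; "q": joint angles; "qvel": joint speeds; "joint_efforts": joint torques, N m; "position": TCP position; "tool_rot": TCP orientation; "ft_force": force on the tool from outside, world axes, zero at the start; "wrist_torque": the same for the moment, N m; "grip_width": finger opening in m.
Only numpy, scipy, OpenCV 4.12 (cv2) and the standard library are available. Lean on these libraries where they do the work, as an engineer would, in place of code of your own. Each camera call takes 0.05 s, during which the arm holds its last target. There are 200 camera calls.

### The job

One of the two plate holders on the bench has a well plate sticking out of its front. With the fingertips push the plate straight back until it is fully home against the holder's back stop, then push that holder's black lever back, past its first click in the middle, all the way to its end stop so that the plate is locked in. Only push: do not lift or tip the plate, leave the empty holder's lever as it is, and do not disturb the things lying around.

Things in the scene. Friction and masses are not known exactly. Their poses are not given: they have to be found in the camera images.
- plate: White well plate, 86 (x) x 128 (y) x 30 mm (solid body 82 x 124), loose, 0.1 to 0.2 kg, on a holder's channel floor, 2.5 mm play each side, sticking out of its front. Origin: centre of its underside; axes as the holder's, give or take a slight yaw. Fully home, its origin is at x = 0 of the holder; it starts 22 to 38 mm short. Slides with 1 to 2 N.
- holder_a: The holder with the plate, fixed. Origin on the bench under its channel's middle; +x from open front to back wall, +y left. Base 114 x 184 mm, floor z = 8 mm, x = -60 to 54. Rails y = +-64 to 73, x = -47 to 46, to z = 30. Stop at x = 41, wall to z = 34. Lever deck y = -74 to -112, x = -59 to 53, top z = 34. Pawl pivot x = -53, y = -71.
- holder_b: The other holder: same shape, empty, fixed. On both, a steel pawl 26 mm long, 20 to 32 mm above the bench, at the right rail's front end, is geared to the lever: lever at front, it points to -x, beside the channel; lever at back, it points to +y across the channel mouth. It cannot close while the plate sticks out.
- lever_a (a joint): Lever of the holder with the plate, m: 0 = front (released), 0.028 = first detent, 0.056 = back end stop (locked). Slides along the holder's +x. Spring detents: about 8 N to leave the front and as much to leave the first detent; past midway it is drawn on into the next. Starts at 0 to 0.003.
- lever_a_tab (a point): Centre of the upright black tab of that lever, 54 mm above the bench. Tab: 10 mm along the slide, 26 across, 38 to 70 mm above the bench, standing on the deck (top at 34 mm), clear on all sides. Axes as the holder's; it moves with the lever.
- lever_b (a joint): Lever of the empty holder, same meaning as lever_a; it is at the front (0 to 0.003) and must stay there.
- lever_b_tab (a point): Centre of the upright black tab of the empty holder's lever; same shape as the other.
- cap_front: Orange screw cap, 24 mm across, 14 mm high, loose on the bench, towards the robot from the gap between the holders. Origin: centre of its underside.
- cap_back: Orange screw cap, 24 mm across, 14 mm high, loose on the bench behind the gap between the holders. Origin: centre of its underside.
- pen: Lab marker, 13 x 135 x 14 mm, loose on the bench in the gap between the holders, lying along its own y. Origin: centre of its underside.
- timer: White countdown timer, 66 x 66 x 19 mm, loose on the bench to the left. Origin: centre of its underside.
There are look-alikes about, which are no part of the job. There is more than one size of the plate; the job needs the larger.

How it is judged:
By the outcome, as a careful person would: the job done as asked, in the order asked, and still so for the second after the job is handed in, with the robot touching nothing.
It also fails if it takes over 40 s, if anything falls off the work surface, if the arm or the gripper's body presses on something with over 40 N, if the wrist force passes 120 N, or if a joint passes its speed limit or range.

## Working session

There is one attempt and no reset: what is moved stays moved. The work goes in short steps, Python scripts to look and compute and a tool call to move; the robot and the scene stay as the last step left them, time stands still between calls to the robot, and variables do not carry over. Pictures are saved under pics/ and viewed, about 8 in all and at most 12, crops included, and the job is handed in when it is done.

Besides the shell and the picture viewer there is one more tool, called as a command line: name --argument value ..., lists and objects as JSON in quotes. apply_moves: Moves the arm, as the interface text tells. Its arguments: {"type":"object","properties":{"motion":{"type":"array"},"squeeze":{"type":"number"}},"required":["motion"]}

```bash
mkdir -p pics
cat > h.py <<'E'
import numpy as np, cv2
from rig import telemetry, get_image, camera_params, close_job, env
def cam(n):
    p=camera_params(n);K=np.array([[p['fx'],0,p['cx']],[0,p['fy'],p['cy']],[0,0,1.]])
    return K,np.array(p['D'],float),cv2.Rodrigues(np.array(p['rvec'],float))[0],np.array(p['tvec'],float).ravel()
def at_z(n,uv,z):
    "intersect pixel rays with plane of height z"
    K,D,R,t=cam(n);q=cv2.undistortPoints(np.array(uv,float).reshape(-1,1,2),K,D).reshape(-1,2)
    d=np.c_[q,np.ones(len(q))]@R;c=-R.T@t
    return c+d*((z-c[2])/d[:,2])[:,None]
def proj(n,P):
    K,D,R,t=cam(n);return cv2.projectPoints(np.array(P,float).reshape(-1,1,3),cv2.Rodrigues(R)[0],t,K,D)[0].reshape(-1,2)
def cloud(n,dep):
    K,D,R,t=cam(n);v,u=np.mgrid[:400,:640];q=cv2.undistortPoints(np.c_[u.ravel(),v.ravel()].astype(float).reshape(-1,1,2),K,D).reshape(-1,2)
    z=dep.ravel()[:,None];return ((np.c_[q,np.ones(len(q))]*z-t)@R).reshape(400,640,3)
E
python3 - <<'E'
from h import *
for n in('top','side'):
    i,d=get_image(n);np.savez(f'{n}0.npz',i=i,d=d);cv2.imwrite(f'pics/{n}0.png',cv2.resize(i[:,:,::-1],(800,500)))
    K,D,R,t=cam(n);print(n,-R.T@t,K[0,0])
print(telemetry.observe(),env.tip_extent)
E
```

```text
top [0.37138555 0.10779896 1.32941446] 500.6602783750393
side [ 0.07129413 -0.85226873  0.78501499] 401.201156982955
{'time_s': 0.1, 'q': array([ 5.65913865e+01,  2.18383094e+01,  7.43775407e+01, -1.07963465e-03,
        8.38586410e+01, -1.23368065e+01]), 'qvel': array([-0.01795705, -0.18588534, -0.03056981,  0.04048674,  0.12317673,
        0.00509204]), 'joint_efforts': array([ 2.69385419e-03, -4.49219084e+01, -2.31655329e+01, -2.18573418e-04,
        3.68634792e-03, -1.24056558e-05]), 'position': array([0.19763174, 0.51301919, 0.24777935]), 'tool_rot': array([[-9.33131200e-01,  3.59535356e-01, -7.00211386e-04],
       [ 3.59535945e-01,  9.33130593e-01, -1.09560521e-03],
       [ 2.59479858e-04, -1.27409456e-03, -9.99999155e-01]]), 'ft_force': array([-0.12945579, -0.02984772, -0.09393279]), 'wrist_torque': array([-0.00410422,  0.03885605,  0.0008809 ]), 'grip_width': 0.08520181016067449} 0.017
```

View pics/top0.png

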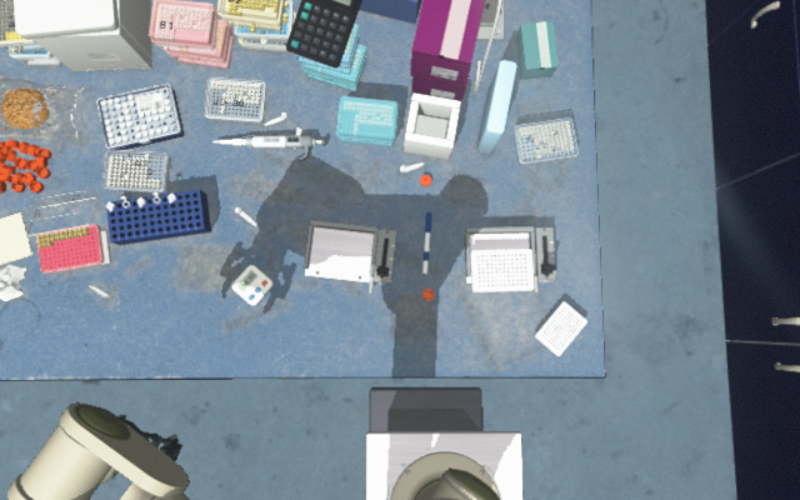

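View pics/side0.png

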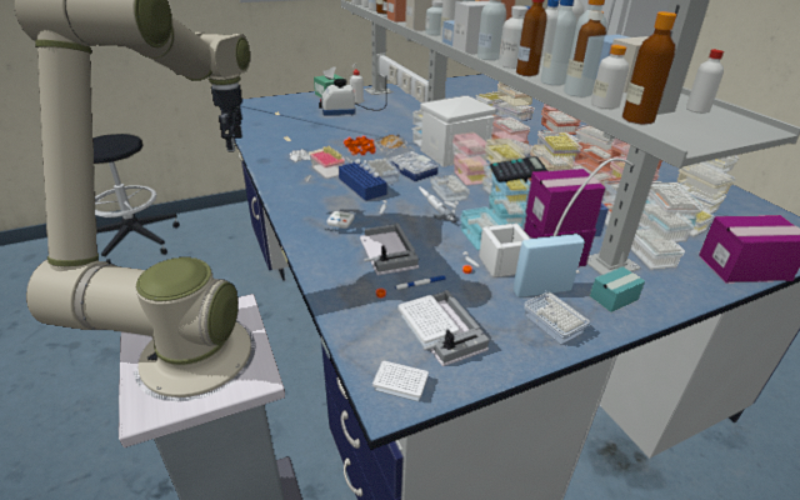

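Top view: the holder with a plate is the right one (px ~(505,262)/800-wide). The left holder (340,252) is empty. The small loose plate at (562,328) is a look-alike, since it's smaller and lies on the bench. I'll confirm in an enlarged crop.

Run:
```python
from h import *
a=np.load('top0.npz');i=a['i'];c=i[175:245,360:460,::-1];cv2.imwrite('pics/crop1.png',cv2.resize(c,(800,560),interpolation=cv2.INTER_CUBIC))
b=np.load('side0.npz');c=b['i'][225:295,310:400,::-1];cv2.imwrite('pics/crop2.png',cv2.resize(c,(720,560),interpolation=cv2.INTER_CUBIC))
P=cloud('top',a['d'])
# height map of holder region
for v in range(178,240,4): print(v,[int(1000*P[v,u,2]) for u in range(368,450,4)])
```

```text
178 [1, -1, -3, 1329, 0, 1, 2, 4, 3, 0, 4, 0, 0, 2, 2, 0, 3, 0, 4, 2, 6]
182 [0, 27, 34, 30, 37, 37, 37, 36, 36, 34, 36, 31, 36, 35, 30, 26, 37, 35, 31, 0, 5]
186 [2, 27, 21, 20, 25, 24, 17, 15, 13, 14, 13, 8, 13, 8, 23, 27, 35, 32, 35, 0, 2]
190 [0, 27, 8, 0, 9, 9, 7, 8, 9, 7, 10, 8, 9, 3, 17, 32, 31, 35, 37, 0, 0]
194 [5, 30, 7, 8, 4, 9, 10, 13, 6, 11, 4, 10, 10, 3, 19, 19, 35, 31, 39, 3, 0]
198 [0, 26, 8, 10, 7, 10, 13, 8, 10, 6, 6, 9, 7, 11, 16, 29, 33, 28, 33, 1, 3]
202 [1, 29, 39, 36, 38, 31, 34, 38, 35, 37, 42, 39, 35, 39, 43, 33, 34, 35, 35, 1, 5]
206 [0, 20, 41, 35, 35, 40, 38, 31, 41, 36, 35, 38, 37, 29, 41, 29, 34, 37, 37, 2, 0]
210 [0, 19, 31, 40, 35, 39, 36, 39, 37, 35, 35, 36, 36, 30, 43, 34, 32, 34, 32, 28, 1]
214 [0, 16, 33, 39, 39, 41, 33, 29, 37, 38, 44, 41, 41, 36, 35, 30, 38, 77, 70, 71, 2]
218 [3, 15, 34, 38, 34, 41, 39, 35, 39, 41, 39, 36, 35, 35, 43, 27, 29, 37, 39, 30, 2]
222 [0, 7, 1329, 40, 35, 37, 37, 42, 40, 42, 38, 42, 40, 36, 39, 26, 36, 37, 32, 31, 1]
226 [9, 1, 2, 37, 38, 37, 39, 35, 34, 36, 45, 40, 35, 41, 36, 30, 2, 1, 0, 0, -3]
230 [2, 5, 3, 1329, 35, 34, 42, 38, 33, 41, 40, 42, 39, 39, 43, 25, 0, 0, 0, 1, 3]
234 [0, 1, 1, 4, 0, 1, 0, 4, 3, 1, 0, 0, 1, 2, 0, 4, 0, 1, 1, 3, 2]
238 [1, 0, -2, 2, 1, 0, 0, -1, 1, 5, 2, -1, 5, 4, 2, 1, 3, -3, 4, 4, 2]
```

View pics/crop1.png

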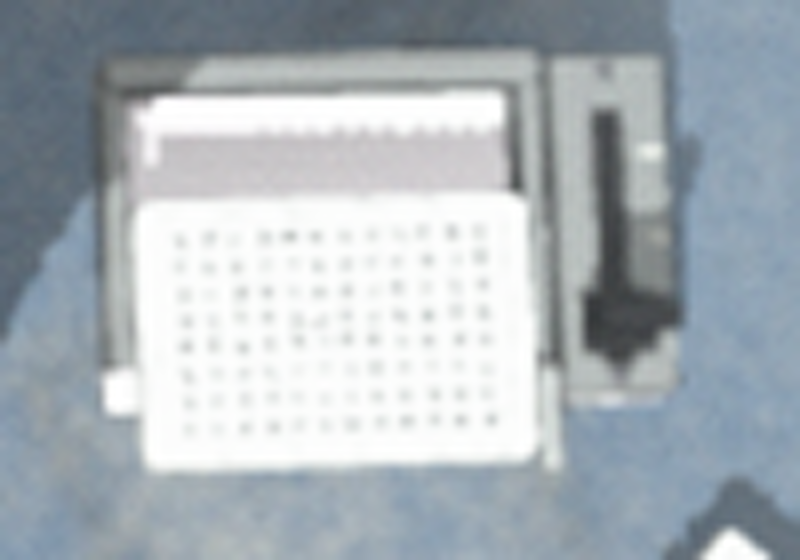

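View pics/crop2.png

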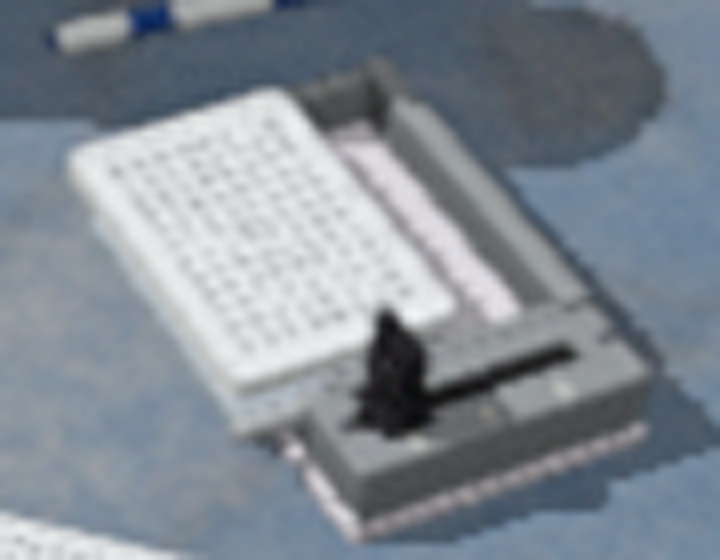

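The crop confirms it: plate with 8x12 wells sits in the right holder, sticking out of its front (front edge at crop v≈464). The black tab is at the front end of its slot (crop (625,325)).

Run:
```python
from h import *
f=lambda uv:(np.array(uv,float)+.5)/8-.5+np.array([360,175])
def pr(name,uv,z):
    p=at_z('top',f(uv),z);print(name,(p[:,:2]*1000).round(1).tolist());return p
pl=pr('plate bl br fr fl',[(135,197),(528,193),(540,462),(145,470)],.038);print(pl.mean(0))
pr('deck bl br fr fl',[(550,55),(668,55),(678,395),(570,400)],.034)
pr('wall back l,r',[(100,60),(545,52)],.034)
pr('leftrail outer front/back',[(105,370),(100,62)],.030)
pr('tab top b,f,l,r',[(625,290),(625,357),(585,325),(680,325)],.07)
d=pl[0]-pl[1];print('yaw plate',np.degrees(np.arctan2(-d[0],d[1])), np.degrees(np.arctan2(-(pl[3]-pl[2])[0],(pl[3]-pl[2])[1])))
```

```text
plate bl br fr fl [[525.6, -56.0], [527.1, -183.9], [439.6, -185.5], [437.0, -57.9]]
[ 0.482311   -0.12084075  0.038     ]
deck bl br fr fl [[573.1, -193.2], [573.1, -231.9], [461.6, -231.8], [459.9, -196.7]]
wall back l,r [[571.3, -45.6], [574.1, -191.6]]
leftrail outer front/back [[469.8, -46.4], [571.2, -46.1]]
tab top b,f,l,r [[492.3, -206.6], [471.1, -206.0], [481.2, -193.6], [481.2, -223.7]]
yaw plate 0.650590103232295 1.2037089521053266
```

apply_moves --motion '[{"tx":-2.6,"ty":-3.2,"tz":0,"turn":-4.5,"jaw":0},{"tx":-5.2,"ty":-6.4,"tz":0,"turn":-9,"jaw":0},{"tx":-7.8,"ty":-9.7,"tz":0,"turn":-13.5,"jaw":0},{"tx":-10.4,"ty":-12.9,"tz":0,"turn":-18,"jaw":0},{"tx":-13,"ty":-16.1,"tz":0,"turn":-22.2,"jaw":0}]'

```text
time_s: 0.52
position: [0.2608, 0.3142, 0.2477]
tool_rot: [[-1.0, -0.024, -0.001], [-0.024, 1.0, -0.001], [0.001, -0.001, -1.0]]
ft_force: [1.2, 0.1, 0.2]
grip_width: 0.0426
```

apply_moves --motion '[{"tx":-1.2,"ty":-4,"jaw":0},{"tx":-2.4,"ty":-8,"jaw":0},{"tx":-3.6,"ty":-12,"jaw":0},{"tx":-4.8,"ty":-16,"jaw":0},{"tx":-6,"ty":-20,"jaw":0}]'

```text
invalid input
```

apply_moves --motion '[{"tx":-1.3,"ty":-4,"jaw":0},{"tx":-2.6,"ty":-8,"jaw":0},{"tx":-3.9,"ty":-12,"jaw":0},{"tx":-5.2,"ty":-16,"jaw":0},{"tx":-6.5,"ty":-20,"jaw":0}]'

```text
invalid input
```

All keys are needed.

apply_moves --motion '[{"tx":-1.2,"ty":-4,"tz":0,"turn":0,"jaw":0},{"tx":-2.4,"ty":-8,"tz":0,"turn":0,"jaw":0},{"tx":-3.6,"ty":-12,"tz":0,"turn":0,"jaw":0},{"tx":-4.8,"ty":-16,"tz":0,"turn":0,"jaw":0},{"tx":-6,"ty":-20,"tz":0,"turn":0,"jaw":0}]'

```text
time_s: 0.93
position: [0.3248, 0.1159, 0.2479]
tool_rot: [[-1.0, -0.025, -0.001], [-0.025, 1.0, -0.001], [0.001, -0.001, -1.0]]
ft_force: [0.8, 0.0, 0.4]
grip_width: 0.0426
```

apply_moves --motion '[{"tx":-1.3,"ty":-4,"tz":0,"turn":0,"jaw":0},{"tx":-2.6,"ty":-8,"tz":0,"turn":0,"jaw":0},{"tx":-3.9,"ty":-12,"tz":0,"turn":0,"jaw":0},{"tx":-5.2,"ty":-16,"tz":0,"turn":0,"jaw":0},{"tx":-6.5,"ty":-20,"tz":0,"turn":0,"jaw":0}]'

```text
time_s: 1.35
position: [0.3935, -0.0812, 0.2481]
tool_rot: [[-1.0, -0.024, -0.001], [-0.024, 1.0, -0.001], [0.001, -0.001, -1.0]]
ft_force: [1.7, 0.6, 0.8]
grip_width: 0.0426
```

apply_moves --motion '[{"tx":-1,"ty":-4.1,"tz":0,"turn":0.3,"jaw":0},{"tx":-1,"ty":-4.1,"tz":4.1,"turn":0.3,"jaw":0},{"tx":-1,"ty":-4.1,"tz":8.2,"turn":0.3,"jaw":0},{"tx":-1,"ty":-4.1,"tz":12.3,"turn":0.3,"jaw":0},{"tx":-1,"ty":-4.1,"tz":16.4,"turn":0.3,"jaw":0}]'

```text
time_s: 1.77
position: [0.4039, -0.1223, 0.0826]
tool_rot: [[-1.0, -0.018, -0.0], [-0.018, 1.0, -0.002], [0.0, -0.002, -1.0]]
ft_force: [-0.1, -1.4, -1.1]
grip_width: 0.0428
```

apply_moves --motion '[{"tx":0,"ty":0,"tz":2.5,"turn":0,"jaw":0},{"tx":0,"ty":0,"tz":4.5,"turn":0,"jaw":0},{"tx":0,"ty":0,"tz":4.7,"turn":0,"jaw":0},{"tx":0,"ty":0,"tz":4.7,"turn":0,"jaw":0}]'

```text
time_s: 2.1
position: [0.4036, -0.1221, 0.0351]
tool_rot: [[-1.0, -0.018, -0.002], [-0.018, 1.0, -0.0], [0.002, -0.0, -1.0]]
ft_force: [-0.2, -0.3, 0.9]
grip_width: 0.0426
```

Run:
```python
from h import *
i,_=get_image('top');j,_=get_image('side')
A=cv2.resize(i[170:260,350:470,::-1],(800,600),interpolation=cv2.INTER_CUBIC)
B=cv2.resize(j[200:320,280:440,::-1],(800,600),interpolation=cv2.INTER_CUBIC)
cv2.imwrite('pics/s5.png',B)
```

```text
(no output)
```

View pics/s5.png

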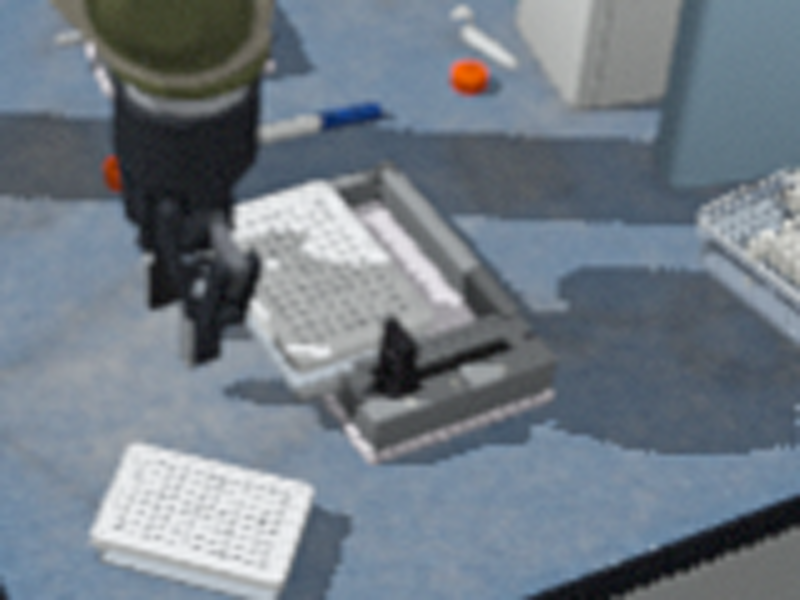

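The fingers stand low in front of the plate (tips at crop (205,360)), clear of everything else. Now I push.

apply_moves --motion '[{"tx":-0.8,"ty":0,"tz":0,"turn":0,"jaw":0},{"tx":-1.6,"ty":0,"tz":0,"turn":0,"jaw":0},{"tx":-2.0,"ty":0,"tz":0,"turn":0,"jaw":0},{"tx":-2.4,"ty":0,"tz":0,"turn":0,"jaw":0},{"tx":-2.8,"ty":0,"tz":0,"turn":0,"jaw":0}]'

```text
time_s: 2.62
position: [0.4329, -0.122, 0.0368]
tool_rot: [[-1.0, -0.019, 0.001], [-0.019, 1.0, -0.003], [-0.001, -0.003, -1.0]]
ft_force: [-3.0, -0.1, 1.0]
grip_width: 0.0425
```

apply_moves --motion '[{"tx":-0.4,"ty":0,"tz":0,"turn":0,"jaw":0},{"tx":-0.8,"ty":0,"tz":0,"turn":0,"jaw":0},{"tx":-1.2,"ty":0,"tz":0,"turn":0,"jaw":0},{"tx":-1.6,"ty":0,"tz":0,"turn":0,"jaw":0},{"tx":-2.0,"ty":0,"tz":0,"turn":0,"jaw":0}]'

```text
time_s: 3.03
position: [0.4532, -0.1216, 0.0368]
tool_rot: [[-1.0, -0.019, 0.001], [-0.019, 1.0, -0.002], [-0.001, -0.003, -1.0]]
ft_force: [-1.5, 0.6, 0.3]
grip_width: 0.0428
```

apply_moves --motion '[{"tx":-0.2,"ty":0,"tz":0,"turn":0,"jaw":0},{"tx":-0.4,"ty":0,"tz":0,"turn":0,"jaw":0},{"tx":-0.6,"ty":0,"tz":0,"turn":0,"jaw":0},{"tx":-0.8,"ty":0,"tz":0,"turn":0,"jaw":0}]'

```text
time_s: 3.37
position: [0.4613, -0.1214, 0.0368]
tool_rot: [[-1.0, -0.019, 0.001], [-0.019, 1.0, -0.002], [-0.001, -0.002, -1.0]]
ft_force: [-1.7, -0.2, 0.2]
grip_width: 0.0426
```

apply_moves --motion '[{"tx":-0.1,"ty":0,"tz":0,"turn":0,"jaw":0},{"tx":-0.2,"ty":0,"tz":0,"turn":0,"jaw":0},{"tx":-0.3,"ty":0,"tz":0,"turn":0,"jaw":0}]'

```text
time_s: 3.62
position: [0.4643, -0.1213, 0.0368]
tool_rot: [[-1.0, -0.019, 0.001], [-0.019, 1.0, -0.002], [-0.001, -0.002, -1.0]]
ft_force: [-1.2, 0.2, 0.6]
grip_width: 0.0429
```

apply_moves --motion '[{"tx":-0.1,"ty":0,"tz":0,"turn":0,"jaw":0},{"tx":-0.2,"ty":0,"tz":0,"turn":0,"jaw":0},{"tx":-0.2,"ty":0,"tz":0,"turn":0,"jaw":0}]'

```text
time_s: 3.87
position: [0.4666, -0.1213, 0.0368]
tool_rot: [[-1.0, -0.018, 0.001], [-0.018, 1.0, -0.002], [-0.001, -0.003, -1.0]]
ft_force: [-0.4, 0.4, 0.4]
grip_width: 0.0425
```

apply_moves --motion '[{"tx":-0.1,"ty":0,"tz":0,"turn":0,"jaw":0},{"tx":-0.15,"ty":0,"tz":0,"turn":0,"jaw":0}]'

```text
time_s: 4.03
position: [0.467, -0.1213, 0.0367]
tool_rot: [[-1.0, -0.019, -0.002], [-0.019, 1.0, -0.002], [0.002, -0.002, -1.0]]
ft_force: [-9.5, -3.6, 7.2]
grip_width: 0.0425
```

apply_moves --motion '[{"tx":-0.1,"ty":0,"tz":0,"turn":0,"jaw":0},{"tx":-0.15,"ty":0,"tz":0,"turn":0,"jaw":0}]'

```text
time_s: 4.2
position: [0.467, -0.1212, 0.0367]
tool_rot: [[-1.0, -0.019, -0.006], [-0.019, 1.0, -0.002], [0.006, -0.002, -1.0]]
ft_force: [-12.2, -3.7, 7.9]
grip_width: 0.0427
```

Hard stop. Back off straight, rise and look.

apply_moves --motion '[{"tx":0.8,"ty":0,"tz":0,"turn":0,"jaw":0},{"tx":3,"ty":0,"tz":0,"turn":0,"jaw":-1},{"tx":6,"ty":0,"tz":-1,"turn":0,"jaw":-1},{"tx":6,"ty":0,"tz":-5,"turn":0,"jaw":-1},{"tx":6,"ty":0,"tz":-9,"turn":0,"jaw":-1}]'

```text
time_s: 4.62
position: [0.405, -0.1213, 0.127]
tool_rot: [[-1.0, -0.018, -0.01], [-0.018, 1.0, 0.001], [0.01, 0.002, -1.0]]
ft_force: [1.9, -1.1, -0.2]
grip_width: -0.0002
```

Run:
```python
from h import *
i,_=get_image('top');j,_=get_image('side')
A=cv2.resize(i[175:245,360:460,::-1],(800,560),interpolation=cv2.INTER_CUBIC)
cv2.imwrite('pics/t6.png',A)
B=cv2.resize(j[225:295,310:400,::-1],(720,560),interpolation=cv2.INTER_CUBIC)
cv2.imwrite('pics/s6.png',B)
```

```text
(no output)
```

View pics/t6.png

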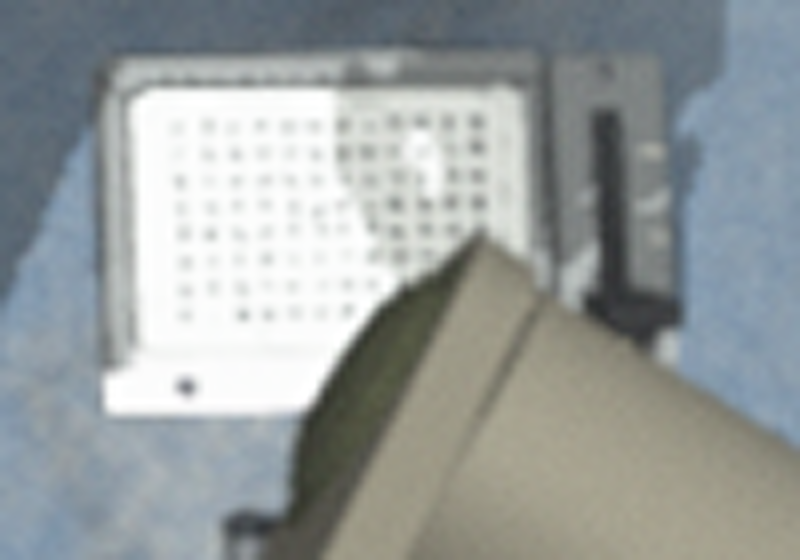

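Plate is square, with its back edge at crop v≈87, against the stop. Before, the back edge was at v≈195. Now the lever: fingers are shut and go in front of the tab.

apply_moves --motion '[{"tx":-0.5,"ty":-3,"tz":0,"turn":0,"jaw":-1},{"tx":-1,"ty":-6,"tz":0,"turn":0,"jaw":-1},{"tx":-1.5,"ty":-9,"tz":0,"turn":0,"jaw":-1},{"tx":-1.8,"ty":-9,"tz":3.2,"turn":0,"jaw":-1},{"tx":-1.8,"ty":-9,"tz":6.4,"turn":0,"jaw":-1}]'

```text
time_s: 5.13
position: [0.4303, -0.2156, 0.0683]
tool_rot: [[-1.0, -0.017, 0.008], [-0.017, 1.0, -0.011], [-0.008, -0.011, -1.0]]
ft_force: [0.7, 0.3, -1.4]
grip_width: 0.0003
```

apply_moves --motion '[{"tx":0,"ty":0,"tz":0,"turn":0,"jaw":-1}]'

```text
time_s: 5.22
position: [0.4281, -0.2143, 0.0638]
tool_rot: [[-1.0, -0.016, 0.001], [-0.016, 1.0, -0.005], [-0.001, -0.005, -1.0]]
ft_force: [-0.7, 0.4, -0.5]
grip_width: 0.0001
```

Run:
```python
from h import *
j,_=get_image('side')
B=cv2.resize(j[210:300,290:410,::-1],(800,600),interpolation=cv2.INTER_CUBIC)
cv2.imwrite('pics/s7.png',B)
```

```text
(no output)
```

View pics/s7.png

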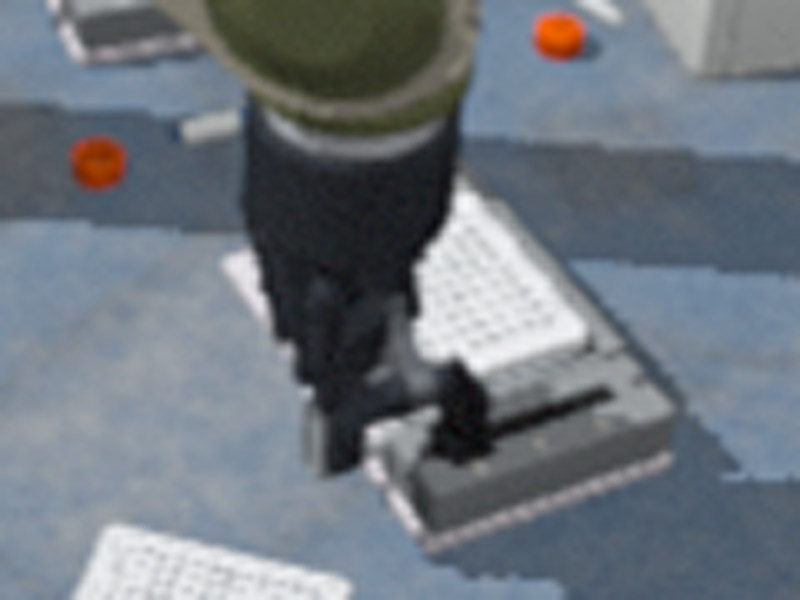

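Shut fingertips (crop (330,470)) are in front of the deck, in line with the tab (465,410). Advancing.

apply_moves --motion '[{"tx":-1,"ty":0.2,"tz":0,"turn":0,"jaw":-1},{"tx":-2,"ty":0.2,"tz":0,"turn":0,"jaw":-1},{"tx":-2.8,"ty":0.2,"tz":0,"turn":0,"jaw":-1},{"tx":-3.2,"ty":0.2,"tz":0,"turn":0,"jaw":-1}]'

```text
time_s: 5.6
position: [0.4632, -0.2127, 0.0677]
tool_rot: [[-1.0, -0.018, 0.007], [-0.018, 1.0, -0.009], [-0.007, -0.01, -1.0]]
ft_force: [-0.3, -0.2, 0.3]
grip_width: 0.0
```

apply_moves --motion '[{"tx":-0.3,"ty":0,"tz":0,"turn":0,"jaw":-1},{"tx":-0.6,"ty":0,"tz":0,"turn":0,"jaw":-1},{"tx":-0.9,"ty":0,"tz":0,"turn":0,"jaw":-1},{"tx":-1.2,"ty":0,"tz":0,"turn":0,"jaw":-1}]'

```text
time_s: 5.93
position: [0.4745, -0.2123, 0.068]
tool_rot: [[-1.0, -0.018, 0.005], [-0.018, 1.0, -0.009], [-0.004, -0.009, -1.0]]
ft_force: [-8.4, -1.0, 6.1]
grip_width: -0.0002
```

apply_moves --motion '[{"tx":-0.3,"ty":0,"tz":0.1,"turn":0,"jaw":-1},{"tx":-0.6,"ty":0,"tz":0.2,"turn":0,"jaw":-1},{"tx":-0.9,"ty":0,"tz":0.3,"turn":0,"jaw":-1},{"tx":-1.2,"ty":0,"tz":0.3,"turn":0,"jaw":-1},{"tx":-1.5,"ty":0,"tz":0.3,"turn":0,"jaw":-1}]'

```text
time_s: 6.35
position: [0.4899, -0.2121, 0.0651]
tool_rot: [[-1.0, -0.018, 0.005], [-0.018, 1.0, -0.009], [-0.005, -0.009, -1.0]]
ft_force: [0.6, 0.1, -0.6]
grip_width: -0.0
```

apply_moves --motion '[{"tx":-0.3,"ty":0,"tz":0,"turn":0,"jaw":-1},{"tx":-0.6,"ty":0,"tz":0,"turn":0,"jaw":-1},{"tx":-0.9,"ty":0,"tz":0,"turn":0,"jaw":-1},{"tx":-1.2,"ty":0,"tz":0,"turn":0,"jaw":-1},{"tx":-1.5,"ty":0,"tz":0,"turn":0,"jaw":-1}]'

```text
time_s: 6.77
position: [0.5041, -0.2119, 0.0652]
tool_rot: [[-1.0, -0.018, 0.002], [-0.018, 1.0, -0.009], [-0.002, -0.009, -1.0]]
ft_force: [-9.3, -1.2, 4.6]
grip_width: -0.0
```

apply_moves --motion '[{"tx":-0.3,"ty":0,"tz":0,"turn":0,"jaw":-1},{"tx":-0.6,"ty":0,"tz":0,"turn":0,"jaw":-1},{"tx":-0.9,"ty":0,"tz":0,"turn":0,"jaw":-1},{"tx":-1.2,"ty":0,"tz":0,"turn":0,"jaw":-1},{"tx":-1.5,"ty":0,"tz":0,"turn":0,"jaw":-1}]'

```text
time_s: 7.18
position: [0.5197, -0.2116, 0.0652]
tool_rot: [[-1.0, -0.018, 0.003], [-0.018, 1.0, -0.009], [-0.003, -0.009, -1.0]]
ft_force: [-0.7, 0.8, 0.3]
grip_width: -0.0003
```

apply_moves --motion '[{"tx":-0.25,"ty":0,"tz":0,"turn":0,"jaw":-1},{"tx":-0.5,"ty":0,"tz":0,"turn":0,"jaw":-1},{"tx":-0.75,"ty":0,"tz":0,"turn":0,"jaw":-1},{"tx":-0.75,"ty":0,"tz":0,"turn":0,"jaw":-1}]'

```text
time_s: 7.52
position: [0.5258, -0.2114, 0.0652]
tool_rot: [[-1.0, -0.019, -0.002], [-0.019, 1.0, -0.009], [0.002, -0.008, -1.0]]
ft_force: [-8.7, -1.8, 5.2]
grip_width: -0.0003
```

apply_moves --motion '[{"tx":-0.15,"ty":0,"tz":0,"turn":0,"jaw":-1},{"tx":-0.25,"ty":0,"tz":0,"turn":0,"jaw":-1}]'

```text
time_s: 7.68
position: [0.5261, -0.2114, 0.0652]
tool_rot: [[-1.0, -0.019, -0.008], [-0.019, 1.0, -0.008], [0.008, -0.008, -1.0]]
ft_force: [-18.4, -2.5, 10.7]
grip_width: -0.0004
```

End stop reached (firm 18 N). Back off, rise and retreat for a check.

apply_moves --motion '[{"tx":0.6,"ty":0,"tz":0,"turn":0,"jaw":-1},{"tx":2.5,"ty":0,"tz":0,"turn":0,"jaw":-1},{"tx":2.5,"ty":0,"tz":-4,"turn":0,"jaw":-1},{"tx":2.5,"ty":0,"tz":-8,"turn":0,"jaw":-1},{"tx":2.5,"ty":0,"tz":-12,"turn":0,"jaw":-1}]'

```text
time_s: 8.1
position: [0.5015, -0.2106, 0.1868]
tool_rot: [[-1.0, -0.019, -0.009], [-0.019, 1.0, -0.007], [0.009, -0.007, -1.0]]
ft_force: [0.6, -0.4, -0.1]
grip_width: -0.0002
```

apply_moves --motion '[{"tx":3,"ty":3,"tz":-2,"turn":0,"jaw":-1},{"tx":5,"ty":6,"tz":-4,"turn":0,"jaw":-1},{"tx":7,"ty":9,"tz":-4,"turn":0,"jaw":-1},{"tx":9,"ty":12,"tz":-4,"turn":0,"jaw":-1},{"tx":11,"ty":15,"tz":-4,"turn":0,"jaw":-1}]'

```text
time_s: 8.52
position: [0.3878, -0.0611, 0.2271]
tool_rot: [[-1.0, -0.019, -0.007], [-0.019, 1.0, -0.007], [0.008, -0.007, -1.0]]
ft_force: [0.2, 0.7, -0.5]
grip_width: 0.0001
```

apply_moves --motion '[{"tx":1,"ty":4,"tz":0,"turn":0,"jaw":-1},{"tx":2,"ty":8,"tz":0,"turn":0,"jaw":-1},{"tx":3,"ty":12,"tz":0,"turn":0,"jaw":-1},{"tx":4,"ty":16,"tz":0,"turn":0,"jaw":-1},{"tx":4,"ty":20,"tz":0,"turn":0,"jaw":-1}]'

```text
time_s: 8.93
position: [0.3421, 0.1398, 0.2262]
tool_rot: [[-1.0, -0.018, -0.007], [-0.018, 1.0, -0.007], [0.007, -0.007, -1.0]]
ft_force: [1.7, -1.3, 0.1]
grip_width: 0.0003
```

Run:
```python
from h import *
i,_=get_image('top');j,_=get_image('side')
A=cv2.resize(i[130:280,180:480,::-1],(800,400),interpolation=cv2.INTER_CUBIC)
A2=cv2.resize(i[175:245,360:460,::-1],(800,560),interpolation=cv2.INTER_CUBIC)
B=cv2.resize(j[200:320,280:440,::-1],(800,600),interpolation=cv2.INTER_CUBIC)
cv2.imwrite('pics/t8.png',A2);cv2.imwrite('pics/w8.png',A)
f=lambda uv:(np.array(uv,float)+.5)/8-.5+np.array([360,175])
a=np.load('top0.npz')['i']
d=np.abs(i.astype(int)-a).max(2)
```

```text
(no output)
```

View pics/t8.png

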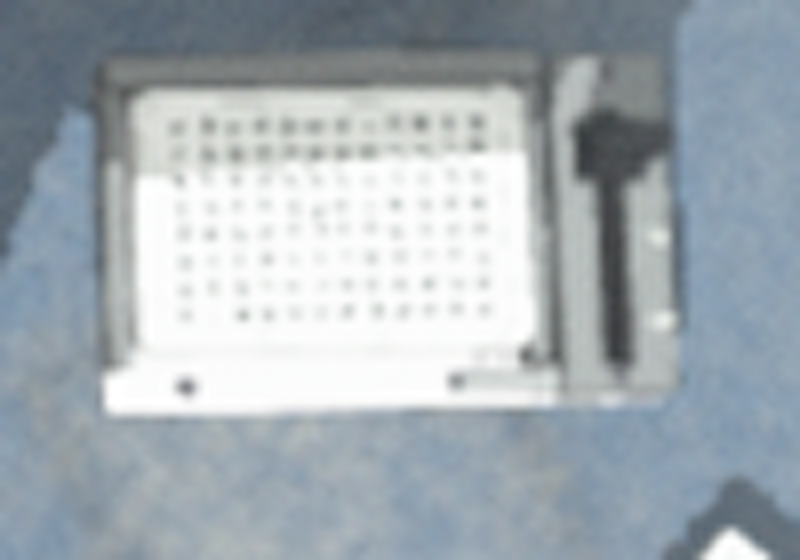

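View pics/w8.png

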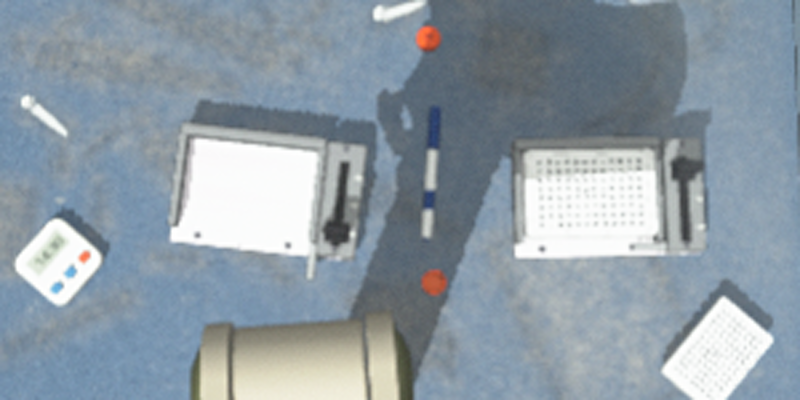

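The plate is home, the tab is at the back end (crop (620,145)), and the pawl lies across the mouth (470–560, 380). The empty holder's lever is still at the front; caps, pen and timer look undisturbed. Handing in.

```bash
python3 -c "
from rig import close_job;print(close_job())"
```

```text
the job is handed in; nothing more can be done
None
```

The plate is fully home and locked in, and I handed the job in at about 9 s of the 40 s allowed.

- **Plate:** I pushed it straight back with the half-open fingertips until it met the back stop. The force rose to about 12 N with no further travel.
- **Lever:** I then pushed that holder's lever with shut fingers through the first detent to its end stop. It was firm at about 18 N.
- **Last pictures:** The plate sits square against the back stop. The tab has moved about 55 mm by pixel estimate, and the pawl lies across the channel mouth.
- **Everything else:** The empty holder's lever is still at the front. The caps, pen, timer and the small look-alike plate look unmoved, though I judged that by eye and did not measure it.

No check failed or disagreed. The side view was not looked at again after the lever push.

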